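# Surface-probe check of the slow cooker's lid

### The job

Swing the little vent cover on the slow cooker's lid fully aside to bare the round steel boss beneath it, and only then lift the square-barrelled surface probe out of its wooden stand. Hold the probe's sprung foot on the middle of the boss, the probe square to the boss's sloping face (not plumb), pressed gently so that the foot is about half way into its travel (roughly 2.5 N). Finish while still holding it there in the gripper, neither letting go nor putting it down, and leave everything else on the counter where it is.

Things in the scene. Friction and masses are not known exactly. Their poses are not given: they have to be found in the camera images.
- cooker: round slow cooker, fixed; origin under its centre. Steel shell, black rim 250 mm across, side handles out to 148 mm from the axis along its own +-y, 121 mm up. White lid: a cone sloping 20 degrees from a flat top (100 mm across, 177 mm up) to the rim (150 mm up); lid knob 36 mm across, top 207 mm up. Its own -x side faces the robot (turned up to 0.5 rad) with boss and vent cover.
- pad: the marked spot: round steel boss 36 mm across, about 6 mm proud of the lid's slope on the cooker's -x side, 87 mm from its axis, 170 mm above the counter. Origin at the centre of its flat face; +z the outward normal, leaning 20 degrees from vertical away from the cooker's axis; +x up the slope to the lid knob, +y along the slope. The vent cover lies over it at the start.
- cover (a joint): angle of the vent cover about its pivot (axis along the boss's +z): 0 = squarely over the boss, 1.7 = fully aside (end stop). Starts at 0 to 0.25. Growing values carry its post from over the boss towards the boss's own -y and up-slope. It stays where it is left; about 1 N at the post moves it.
- cover_pivot (a point): the vent cover's pivot, 34 mm up-slope (boss +x) of the boss's centre, at the level of the boss's face.
- cover_post (a point): middle of the upright round grip post on the black vent cover: 12 mm thick, 34 mm tall, parallel to the boss's +z, its axis 34 mm from the pivot. Above the plane of the boss's face the post's foot is at 6 mm, this point at 23 mm, its top at 40 mm. The cover's plate under it is a disc 40 mm across, 3 mm thick, 3 mm clear of the boss.
- stand: plain wooden block 80 x 80 x 60 mm, fixed to the counter, with a 31 mm upright hole through its middle; origin under its centre.
- gauge: surface probe, 130 mm long, about 135 g, upright in the stand at the start, lifts straight out (50 mm of it is in the hole). Origin on its axis at the underside of a round flange (38 mm across, 6 mm thick) that rests on the stand; +z along its axis, away from the foot. Below the origin a 22 mm round skirt 20 mm long, then the sprung foot, its flat face 50 mm below the origin when not pressed.
- gauge_grip (a point): the place to grip: on the probe's axis, 50 mm above its origin, in the square aluminium barrel, 24 x 24 mm with sides along the probe's x and y, which runs from 6 to 80 mm above the origin (its top end).
- foot (a point): centre of the flat end face (14 mm across) of the probe's sprung foot.
- plunger (a joint): how far the sprung foot is pushed into the probe: 0 = out, 0.020 m = fully in (stop). Spring 250 N/m without preload: 10 mm is 2.5 N.
- canister: white plastic flip-top sugar canister, 110 mm across, 152 mm tall, leave alone; origin under its centre.
- bowl: brown glazed ceramic bowl, 150 mm across, 65 mm tall, leave alone; origin under its centre.
- tub: closed clear plastic storage tub with white lid, 154 x 120 x 87 mm, leave alone; origin under its centre.
- mug: white mug, 82 mm across, 95 mm tall, leave alone; origin under its centre.
- shaker: glass shaker with steel cap, 44 mm across, 85 mm tall, leave alone; origin under its centre.
- spoons: ring of four aluminium measuring spoons lying fanned out flat, 130 mm long, 10 mm high, leave alone; origin at the ring.
- wooden_spoon: wooden spoon lying flat, leave alone; origin near its middle.
There are look-alikes about, which are no part of the job. There is more than one size of the stand; the one meant has the size given above.

How it is judged (in metres and radians):
On the way, in this order (a step that is already met when the one before it is completed fails the run):
1. the vent cover is swung fully aside while the probe is still in its stand (value of joint cover above 1.3 rad and height (world z) of foot below 0.03 m), for 0.2 s.
2. the probe is lifted clear of its stand in the gripper (height (world z) of foot above 0.07 m and contact force between the fingers and gauge above 1 N), for 0.2 s.
3. the foot is on the boss, square to it, lightly pressed (contact force between gauge and pad between 1 and 4.8 N and distance between foot and pad below 0.01 m and angle between the z axis of gauge and the z axis of pad, either way round below 0.14 rad), for 0.3 s.
At the end, for the whole second after the job is handed in: Held by the fingers, over 170 mm up, off the stand, still (under 20 mm/s): foot centre within 10 mm of the boss's centre, axis within 0.14 rad (8 degrees) of its normal, 1.0 to 4.8 N on the boss (foot 4 to 19 mm in); vent cover beyond 1.3 rad (all of step 3 and value of joint cover above 1.3 rad and contact force between the fingers and gauge above 1 N and contact force between gauge and stand below 0.05 N and height (world z) of gauge above 0.17 m and linear speed of gauge below 0.02 m/s); the arm keeps its last pose, push and grip.
It fails at once if the boss is pressed hard with the probe (over 12 N) (contact force between gauge and pad above 12 N).
It fails at once if a bystander (canister, bowl, tub, mug, shaker or a spoon) is moved more than 30 mm (distance of any of canister, bowl, tub, mug, shaker, spoons, wooden_spoon from where it was at the start of the episode above 0.03 m).
It also fails if it takes over 56 s, if anything falls off the work surface, if the arm or the gripper's body presses on something with over 40 N, if the wrist force passes 120 N, or if a joint passes its speed limit or range.

### The arm

A 6-joint arm with a two-finger parallel gripper is mounted at the origin on the work surface. World frame = base frame: x ahead of the robot, y to its left, z up, the work surface at z = 0. Lengths are in mm, angles in rad, forces in N, time in s.
With the tool pointing down it reaches from about 275 to 750 mm from the base axis. Payload 10.2 kg.
Tool frame: the origin (TCP) lies where the fingers leave the gripper's body, on its centre line; the fingertips stand 73 mm ahead of it and the grasp point (between the pads) lies 54 mm ahead of it; z points along the fingers, y is the line along which they close (so a half turn about z gives the same grasp; the last joint's range is limited). The gripper opens to 85 mm and grips with 20 to 120 N. Pads are 22 mm wide; open, the fingers measure 114 mm over their backs; the gripper's body (76 mm by 85 mm) begins 54 mm behind the grasp point. The pads swing forward as they close: fully open they stand 13 mm farther back than shut.
Start: joints at [1.04, 0.313, 1.498, -0, 1.331, -0.223], TCP at [159.069, 500.329, 303.894] pointing down, gripper open.
Joint ranges: [-2.94, 2.94], [-0.97, 2.17], [0.19, 2.56], [-1.23, 4.37], [0.02, 3.11], [-2.88, 2.88]. Speed limits (rad/s): [2.39, 2.39, 3.01, 3.14, 3.14, 3.14].

### API

Orientations are given as a unit quaternion [w, x, y, z].
In Python, from rig import ctrl gives the robot as it stands.
- The arm moves only by the shell command python3 -m creep 'ROWS' [OPENING] [FORCE]. ROWS is JSON, a list that holds one entry, the list of rows, each a list of 6 numbers: the shift along the world's x, y, z in units of 25 mm (1.0 is 25 mm), then the turn, a rotation vector about the world's x, y, z in units of 5 degrees (1.0 is 5 degrees). In form: [[[x, y, z, ax, ay, az], ...]]. A call has 1 to 20 rows; each row is the pose to reach, as a shift and turn from the pose commanded when the call began; what a row does not reach only later rows make up. A row lasts 1/12 s, in which the tool goes at most 41.7 mm and 7.16 degrees, less where a joint would pass 70% of its speed; a pose out of reach is approached as far as the arm can. A call with a gripper value outside its range is refused whole. OPENING is the finger opening in mm, from 0 to 85.4, set as the call begins (- or left out, the last holds). The fingers move at their own pace and stop on an object; FORCE is the grip in N (left out, the last holds). Time passes only in rows, so rows that repeat a pose let the fingers close. It gives the time, the measured TCP pose, the force, the opening and the grip force at its end, in the units of the state.
- ctrl.sense(): the state, without advancing time (a new reading comes with each control period).
- ctrl.capture(name): name is "side" or "top"; returns a dict with "image" (400x640x3 uint8, red, green, blue), "fx", "fy", "cx", "cy" (pixels), "k1" (the pictures are not rectified: a ray, as slopes to the right and down, at radius r is drawn at 1 + k1 r^2 times it, then the intrinsics apply), "R" (3x3) and "t" (3): a world point X has camera coordinates R X + t. Camera axes: x right, y down, z forward; pixel columns grow to the right and rows downward; lengths in mm; the calibration is good to about 2 mm. A picture is of the moment at which its call begins. There is no depth.
- ctrl.finish_job(): hands the job in; it is judged then, once.
The state is a dict: "time_s": time; "joints": joint angles; "dq": joint speeds; "tau": joint torques, N m; "eef_pos": TCP position; "ee_rot": TCP orientation; "force": force on the tool from outside, world axes, zero at the start; "wrist_torque": the same for the moment, N m; "grip_width": opening from 0.0 (shut) to 1.0 (fully open); "grip_force": force on a finger pad.
Only numpy, scipy, OpenCV 4.12 (cv2) and the standard library are available. Lean on these libraries where they do the work, as an engineer would, in place of code of your own. Each camera call takes 0.05 s, during which the arm holds its last target. There are 200 camera calls.

## Working session

There is one attempt and no reset: what is moved stays moved. The work goes in short steps, Python scripts to look and compute and a shell command to move; the robot and the scene stay as the last step left them, time stands still between calls to the robot, and variables do not carry over. Pictures are saved under pics/ and viewed, at most 10 in all, crops included, and the job is handed in when it is done.

```bash
ls; mkdir -p pics
cat > h.py <<'E'
import numpy as np,cv2,json
from rig import ctrl
def cap(n):
    c=ctrl.capture(n); c['R']=np.array(c['R']);c['t']=np.array(c['t']);return c
def ray(c,u,v):
    K=np.array([[c['fx'],0,c['cx']],[0,c['fy'],c['cy']],[0,0,1.]])
    p=cv2.undistortPoints(np.array([[[u,v]]],float),K,np.array([c['k1'],0,0,0.]))[0,0]
    d=c['R'].T@np.array([p[0],p[1],1]);o=-c['R'].T@c['t'];return o,d/np.linalg.norm(d)
def onz(c,u,v,z):
    o,d=ray(c,u,v);return o+d*(z-o[2])/d[2]
def proj(c,X):
    K=np.array([[c['fx'],0,c['cx']],[0,c['fy'],c['cy']],[0,0,1.]])
    return cv2.projectPoints(np.array(X,float).reshape(-1,1,3),cv2.Rodrigues(c['R'])[0],c['t'].astype(float),K,np.array([c['k1'],0,0,0.]))[0][:,0]
def tri(c1,p1,c2,p2):
    o1,d1=ray(c1,*p1);o2,d2=ray(c2,*p2)
    s=np.linalg.lstsq(np.c_[d1,-d2],o2-o1,rcond=None)[0]
    a=o1+d1*s[0];b=o2+d2*s[1];return (a+b)/2,np.linalg.norm(a-b)
E
python3 - <<'E'
from h import *
for n in('side','top'):
    c=cap(n);cv2.imwrite(f'pics/{n}0.png',c['image'][:,:,::-1]);print(n,c['fx'],c['k1'],-c['R'].T@c['t'],c['R'][2])
print(ctrl.sense())
E
```

```text
pics
side 479.41536501304284 -0.00877549974436428 [   82.54968861 -1536.78342942  1054.68042402] [ 0.24823383  0.81554913 -0.52274236]
top 415.80698338120806 -0.09278786790892656 [ 397.9875986   -42.46638595 1333.72621033] [ 0.10704386 -0.02099792 -0.99403254]
{'time_s': 0.1, 'joints': array([ 1.03960314e+00,  3.13378358e-01,  1.49837332e+00,  6.08328608e-06,
        1.33099719e+00, -2.23419252e-01]), 'dq': array([ 0.00111065, -0.00076394, -0.00288345,  0.00169142, -0.0015888 ,
        0.00223653]), 'tau': array([ 2.75067541e-03, -4.12900901e+01, -2.60143214e+01, -9.82146162e-05,
        3.04870642e-03, -2.38929567e-05]), 'eef_pos': array([158.98356624, 500.18949875, 303.39568751]), 'ee_rot': array([-2.15730181e-04,  1.53281005e-01,  9.88182473e-01, -5.36352428e-04]), 'force': array([0.24079764, 0.04184167, 0.07870552]), 'wrist_torque': array([ 0.03334989, -0.00629709,  0.00783747]), 'grip_force': 0.0, 'grip_width': 0.9965768573673949}
```

View pics/side0.png

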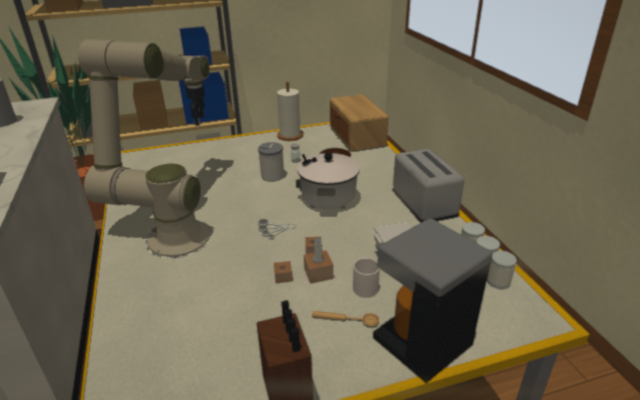

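View pics/top0.png

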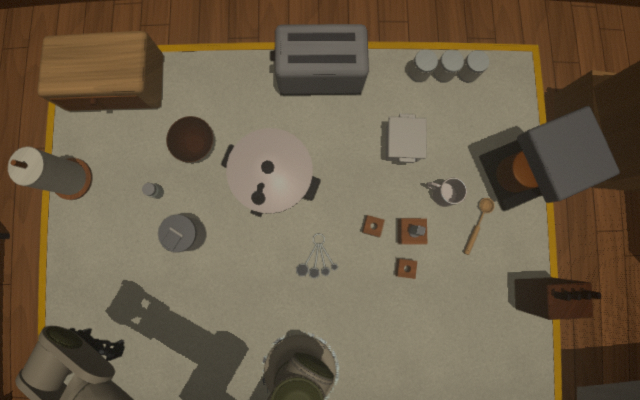

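The side view shows the cooker at about (328,182) and the probe in its stand at about (318,262). In the top view the cooker is at (269,170), with its knob at (267,167) and the cover post near (259,192). The probe stand is at (413,231), with two smaller look-alike blocks beside it. I'll enlarge both regions.

Run:
```python
import cv2,numpy as np
t=cv2.imread('pics/top0.png');s=cv2.imread('pics/side0.png')
f=lambda i,x,y,w,h:cv2.convertScaleAbs(cv2.resize(i[y:y+h,x:x+w],(400,300),interpolation=cv2.INTER_CUBIC),alpha=1.5)
cv2.imwrite('pics/z0.png',np.vstack([np.hstack([f(t,215,120,112,84),f(t,380,205,64,48)]),np.hstack([f(s,280,140,96,72),f(s,270,225,80,60)])]))
```

```text
(no output)
```

View pics/z0.png

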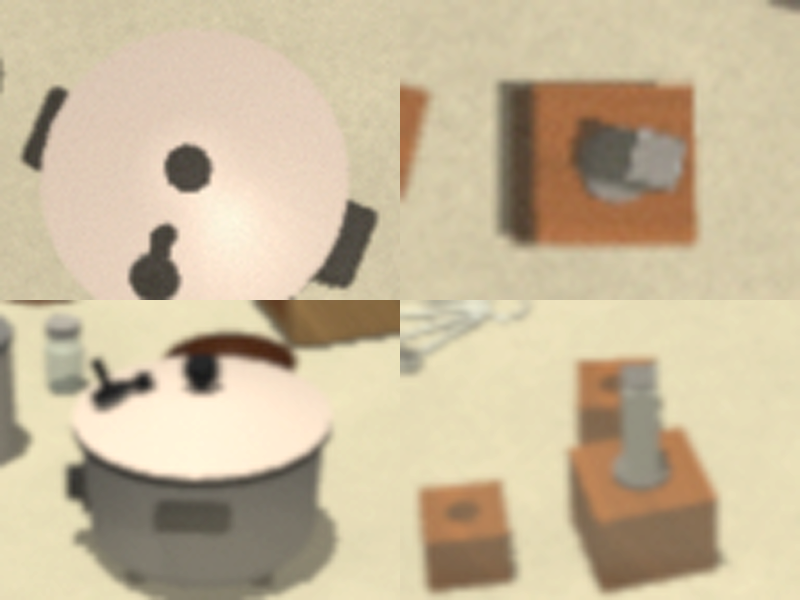

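The enlarged views show the knob at top (267.6,167), the pivot at (260.6,186.4) and the cover disc at (258.4,197). The handles are at (227.6,155.6) and (312.2,188.6). The stand top is centred on (414.6,231.2) and the probe top is at (421.6,230.6). In the side view the post top is at (303.5,155.6) and the pivot at (314.8,159.4).

Run:
```python
from h import *
np.set_printoptions(precision=1,suppress=True)
T=cap('top');S=cap('side')
a=onz(T,227.6,155.6,121);b=onz(T,312.2,188.6,121);k=onz(T,267.6,167,207)
y=a-b;print('handles',a,b,'mid',(a+b)/2,'yaw from handles',np.arctan2(-y[0],y[1]))
# shell rim contour: lid mask
im=T['image'].astype(int);
g=cv2.cvtColor(T['image'],cv2.COLOR_RGB2HSV)
print('knob',k)
print('knob tri',tri(T,(267.6,167),S,(328.7,154.5)))
print('pivot tri',tri(T,(260.6,186.4),S,(314.8,159.4)))
p=onz(T,260.6,186.4,185);d=onz(T,258.4,197,175);print('pivot',p,'disc',d)
print('stand',onz(T,414.6,231.2,60),'probe top',onz(T,421.6,230.6,140))
print('probe tri',tri(T,(421.6,230.6),S,(270+238/5,225+62/5)))
# barrel top corners
for u,v in((638,127),(688,139),(681,192),(631,183)):
    print(onz(T,380+(u-400)/6.25,205+v/6.25,140)[:2])
for u,v in((537,83),(695,86),(695,245),(537,245)):
    print('st',onz(T,380+(u-400)/6.25,205+v/6.25,60)[:2])
c=(a+b+k*2)/4;c[2]=0
for yaw in(np.arctan2(-y[0],y[1]),np.arctan2(k[1]-p[1],k[0]-p[0])):
    u=np.array([np.cos(yaw),np.sin(yaw),0]);
    pad=c-87*u+[0,0,170];px=u*np.cos(.349)+[0,0,np.sin(.349)];pz=-u*np.sin(.349)+[0,0,np.cos(.349)];py=np.cross(pz,px)
    piv=pad+34*px;print(yaw,'pad',pad,'piv',piv,'proj',proj(T,[pad,piv]),proj(S,[pad,piv]))
    for q in(0,.1,.2):
        post=piv-34*(np.cos(q)*px+np.sin(q)*py)  # toward -y
        print(q,post+23*pz,proj(T,[post+4*pz,post+40*pz]).ravel(),proj(S,[post+6*pz,post+40*pz]).ravel())
```

```text
handles [660.3 202.2 121. ] [557.8 -47.8 121. ] mid [609.   77.2 121. ] yaw from handles -0.38926240162910397
knob [608.   74.3 207. ]
knob tri (array([611.6,  73.4, 207.7]), np.float64(7.473862291719053))
pivot tri (array([561. ,  95.5, 184.2]), np.float64(6.7218780591857135))
pivot [557.6  96.2 185. ] disc [529.1 103.6 175. ]
stand [ 429.  -361.9   60. ] probe top [ 428.4 -362.5  140. ]
probe tri (array([ 430.5, -360.4,  150.1]), np.float64(4.814914871665342))
[ 443.9 -352.7]
[ 437.9 -376.1]
[ 413.4 -371.8]
[ 418.  -348.4]
st [ 469.6 -323.7]
st [ 466.7 -403.1]
st [ 388.2 -399.9]
st [ 389.9 -320.9]
-0.38926240162910397 pad [528.  108.7 170. ] piv [557.6  96.6 181.6] proj [[256.8 197.6]
 [260.6 186.6]] [[305.2 162.5]
 [313.1 160.1]]
0 [520.8 111.7 191.6] [256.4 197.9 253.1 200.7] [304.6 161.3 301.5 154. ]
0.1 [519.6 108.5 191.7] [257.6 198.3 254.3 201.1] [304.6 161.6 301.4 154.4]
0.2 [518.8 105.2 191.8] [258.7 198.6 255.5 201.4] [304.6 162.  301.4 154.7]
-0.409546633748046 pad [528.7 110.4 170. ] piv [558.   97.6 181.6] proj [[256.2 197.4]
 [260.2 186.4]] [[305.2 162.3]
 [313.1 160. ]]
0 [521.5 113.5 191.6] [255.8 197.7 252.4 200.5] [304.7 161.  301.5 153.8]
0.1 [520.3 110.3 191.7] [257.  198.1 253.6 200.9] [304.6 161.4 301.4 154.1]
0.2 [519.4 107.  191.8] [258.1 198.4 254.8 201.2] [304.6 161.8 301.4 154.5]
```

```bash
cat >> h.py <<'E'
from scipy.spatial.transform import Rotation as Ro
np.set_printoptions(precision=2,suppress=True)
yaw=-0.389;u=np.array([np.cos(yaw),np.sin(yaw),0])
px=u*np.cos(.349)+[0,0,np.sin(.349)];pz=-u*np.sin(.349)+[0,0,np.cos(.349)];py=np.cross(pz,px)
pad=np.array([528,108.7,170.]);piv=pad+34*px
def tcp(): 
    s=ctrl.sense();q=s['ee_rot'];return np.array(s['eef_pos']),Ro.from_quat([q[1],q[2],q[3],q[0]])
def tool(zt,yt): # rotation from tool z, approx y
    zt=zt/np.linalg.norm(zt);yt=yt-zt*(yt@zt);yt/=np.linalg.norm(yt);return Ro.from_matrix(np.c_[np.cross(yt,zt),yt,zt])
def post(q): return piv-34*(np.cos(q)*px+np.sin(q)*py)
def delta(P,R,P0=None,R0=None):
    if P0 is None:P0,R0=tcp()
    return np.r_[(P-P0)/25,(R*R0.inv()).as_rotvec(degrees=True)/5]
def arcR(q): return tool(-pz,py*np.cos(q)-px*np.sin(q))
E
python3 - <<'E'
from h import *
q0=.12
P1=post(q0)+145*pz;P2=post(q0)+82*pz
print('pre',P1,delta(P1,arcR(q0)));print('down',delta(P2,arcR(q0),P1,arcR(q0)))
for q in np.linspace(q0,1.8,13)[1:]: print(round(q,2),delta(post(q)+82*pz,arcR(q),P2,arcR(q0)))
E
```

```text
pre [480.79 123.65 306.34] [ 12.87 -15.06   0.11  -1.58  -3.67   0.44]
down [ 0.8  -0.33 -2.37  0.    0.    0.  ]
0.26 [-0.04 -0.19  0.01 -0.51  0.21  1.51]
0.4 [-0.05 -0.37  0.03 -1.02  0.42  3.02]
0.54 [-0.04 -0.56  0.06 -1.52  0.62  4.52]
0.68 [-0.01 -0.74  0.1  -2.03  0.83  6.03]
0.82 [ 0.05 -0.92  0.14 -2.54  1.04  7.54]
0.96 [ 0.14 -1.08  0.19 -3.05  1.25  9.05]
1.1 [ 0.24 -1.23  0.25 -3.55  1.46 10.55]
1.24 [ 0.36 -1.36  0.31 -4.06  1.66 12.06]
1.38 [ 0.51 -1.47  0.37 -4.57  1.87 13.57]
1.52 [ 0.66 -1.56  0.44 -5.08  2.08 15.08]
1.66 [ 0.83 -1.63  0.5  -5.58  2.29 16.58]
1.8 [ 1.   -1.67  0.57 -6.09  2.5  18.09]
```

```bash
python3 -m creep '[[[6,-7.5,1,-0.8,-1.8,0.2],[6,-7.5,1,-0.8,-1.8,0.2],[6,-7.5,1,-0.8,-1.8,0.2],[6,-7.5,1,-0.8,-1.8,0.2],[12.87,-15.06,0.11,-1.58,-3.67,0.44],[12.87,-15.06,0.11,-1.58,-3.67,0.44],[12.87,-15.06,0.11,-1.58,-3.67,0.44],[12.87,-15.06,0.11,-1.58,-3.67,0.44],[12.87,-15.06,0.11,-1.58,-3.67,0.44],[12.87,-15.06,0.11,-1.58,-3.67,0.44],[12.87,-15.06,0.11,-1.58,-3.67,0.44],[12.87,-15.06,0.11,-1.58,-3.67,0.44],[12.87,-15.06,0.11,-1.58,-3.67,0.44],[12.87,-15.06,0.11,-1.58,-3.67,0.44]]]' 45
python3 - <<'E'
from h import *
q0=.12
print('pre',delta(post(q0)+145*pz,arcR(q0)));print('down',delta(post(q0)+82*pz,arcR(q0)))
c=cap('side');i=c['image'][:,:,::-1];cv2.imwrite('pics/s1.png',cv2.convertScaleAbs(cv2.resize(i[100:190,270:390],(800,600),interpolation=3),alpha=1.5))
E
```

```text
time_s: 1.37
eef_pos: [481.4, 122.4, 306.1]
ee_rot: [0.167, 0.134, 0.976, -0.044]
force: [-1.1, -0.0, -0.1]
grip_width: 0.527
grip_force: 0.0
pre [-0.02  0.05  0.01 -0.01 -0.01  0.04]
down [ 0.77 -0.28 -2.36 -0.01 -0.01  0.04]
```

View pics/s1.png

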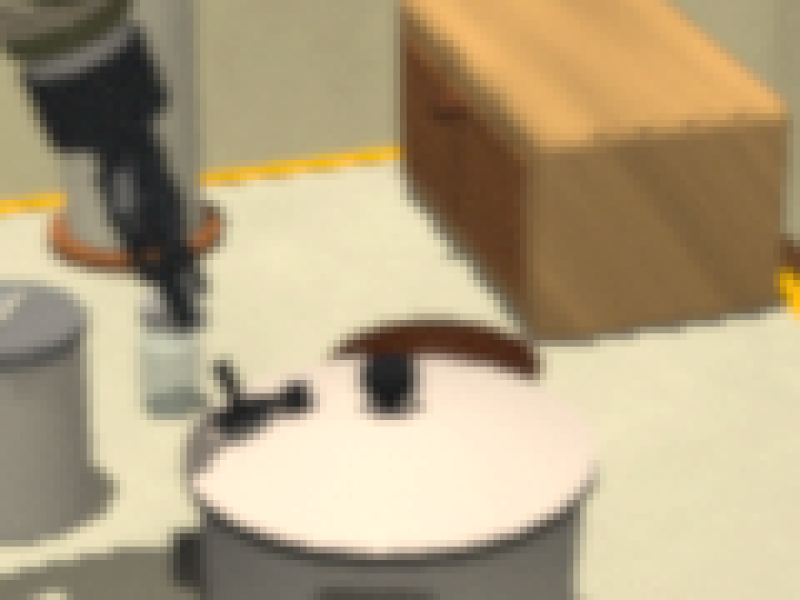

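The gripper sits above and left of the post, with its tip at about crop (182,320). The post runs from (222,368) to (238,408), so its extended axis passes about 3 px right of the tip. I'll compare with projections in both cameras before going down.

Run:
```python
from h import *
P,R=tcp();z=R.as_matrix()[:,2]
T=cap('top');S=cap('side')
q=.17;po=post(q)
for c,n,o,f in((S,'s',(270,100),6.667),(T,'t',(215,140),8)):
    print(n,'tcp,tip',((proj(c,[P,P+65*z])-o)*f).ravel(),'post 6,40',((proj(c,[po+6*pz,po+40*pz])-o)*f).ravel(),'pivot',((proj(c,[piv+5*pz])-o)*f).ravel())
cv2.imwrite('pics/t1.png',cv2.convertScaleAbs(cv2.resize(T['image'][140:215,215:315,::-1],(800,600),interpolation=3),alpha=1.5))
```

```text
s tcp,tip [141.24 208.15 183.58 305.04] post 6,40 [230.56 412.61 209.29 364.11] pivot [284.15 393.72]
t tcp,tip [229.53 565.22 285.14 517.16] post 6,40 [345.72 469.22 320.92 490.84] pivot [361.25 375.28]
```

View pics/t1.png

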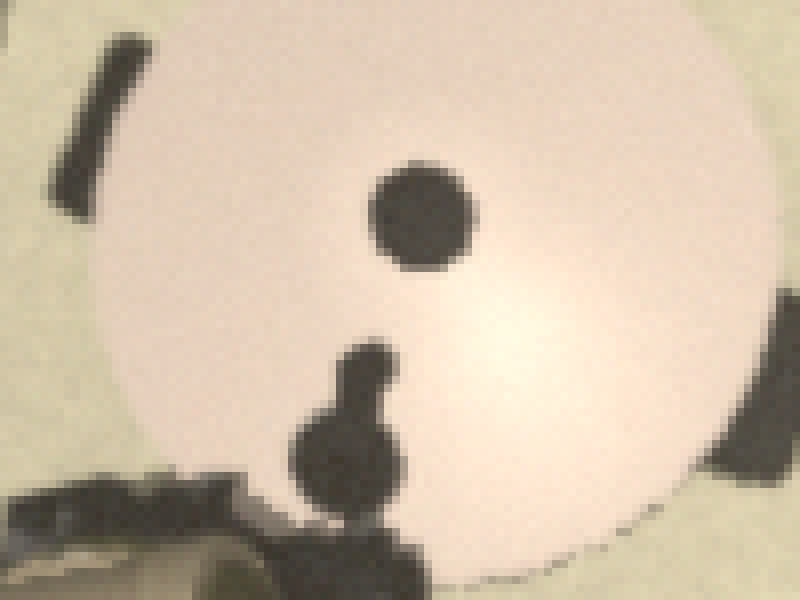

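The top crop puts the pivot at (370,362) against a predicted (361,375), and the disc at (347,460). Both cameras therefore shift the scene by about +4.5 mm in x and −1.5 mm in y. I'll apply that and go down over the post.

```bash
sed -i 's/pad=np.array(.*/pad=np.array([532.5,107.2,170.]);piv=pad+34*px/' h.py
python3 - <<'E'
from h import *
q0=.1
print('pre',delta(post(q0)+145*pz,arcR(q0)));print('down',delta(post(q0)+82*pz,arcR(q0)))
E
```

```text
pre [ 0.21 -0.07 -0.01  0.06 -0.03 -0.23]
down [ 1.01 -0.4  -2.38  0.06 -0.03 -0.23]
```

```bash
python3 -m creep '[[[0.2,-0.07,0,0.05,0,-0.2],[0.4,-0.15,-0.6,0.05,0,-0.2],[0.6,-0.23,-1.2,0.05,0,-0.2],[0.8,-0.32,-1.8,0.05,0,-0.2],[1,-0.4,-2.38,0.05,0,-0.2],[1,-0.4,-2.38,0.05,0,-0.2],[1,-0.4,-2.38,0.05,0,-0.2]]]' 45
python3 -m creep '[[[0,0,0,0,0,0],[0,0,0,0,0,0],[0,0,0,0,0,0],[0,0,0,0,0,0]]]' 20
python3 - <<'E'
from h import *
q0=.1
print('err',delta(post(q0)+82*pz,arcR(q0)))
c=cap('side');d=cap('top')
f=lambda i:cv2.convertScaleAbs(cv2.resize(i[:,:,::-1],(400,400),interpolation=3),alpha=1.5)
cv2.imwrite('pics/s2.png',np.hstack([f(c['image'][115:175,285:345]),f(d['image'][160:220,230:290])]))
E
```

```text
time_s: 2.1
eef_pos: [505.7, 114.4, 247.1]
ee_rot: [0.167, 0.141, 0.975, -0.043]
force: [-0.1, 0.1, -0.4]
grip_width: 0.526
grip_force: 0.0
time_s: 2.43
eef_pos: [505.8, 114.0, 247.8]
ee_rot: [0.168, 0.141, 0.975, -0.043]
force: [0.2, 0.1, -0.1]
grip_width: 0.233
grip_force: 0.0
err [-0.02  0.03 -0.03  0.01 -0.02 -0.02]
```

View pics/s2.png

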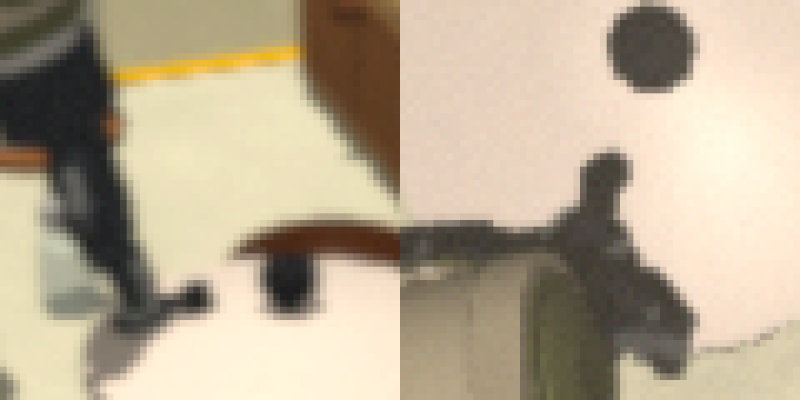

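The fingers straddle the post: in the side crop they meet the plate at about (140,310), and in the top crop the arm hides it at (600,240). I'll sweep the arc now.

```bash
python3 -m creep '[[[-0.02,-0.1,0.01,-0.25,0.1,0.75],[-0.04,-0.19,0.01,-0.51,0.21,1.51],[-0.05,-0.28,0.02,-0.77,0.31,2.26],[-0.05,-0.37,0.03,-1.02,0.42,3.02],[-0.05,-0.46,0.05,-1.27,0.52,3.77],[-0.04,-0.56,0.06,-1.52,0.62,4.52],[-0.03,-0.65,0.08,-1.77,0.72,5.27],[-0.01,-0.74,0.1,-2.03,0.83,6.03],[0.02,-0.83,0.12,-2.28,0.93,6.78],[0.05,-0.92,0.14,-2.54,1.04,7.54],[0.09,-1,0.17,-2.8,1.15,8.3],[0.14,-1.08,0.19,-3.05,1.25,9.05],[0.24,-1.23,0.25,-3.55,1.46,10.55],[0.24,-1.23,0.25,-3.55,1.46,10.55],[0.36,-1.36,0.31,-4.06,1.66,12.06],[0.36,-1.36,0.31,-4.06,1.66,12.06],[0.51,-1.47,0.37,-4.57,1.87,13.57],[0.51,-1.47,0.37,-4.57,1.87,13.57]]]'
python3 - <<'E'
from h import *
P2,R2=post(.1)+82*pz,arcR(.1)
print(ctrl.sense()['joints'],ctrl.sense()['wrist_torque'])
for q in(1.36,1.5,1.64,1.75,1.82): print(delta(post(q)+82*pz,arcR(q)))
E
```

```text
time_s: 4.03
eef_pos: [518.8, 77.0, 256.6]
ee_rot: [0.111, -0.46, 0.87, -0.135]
force: [-0.1, 0.3, -0.1]
grip_width: 0.227
grip_force: 0.0
[-0.03  0.25  1.74 -0.17  0.83 -2.48] [0.13 0.11 0.01]
[-0.06  0.02 -0.01  0.04  0.   -0.02]
[ 0.1  -0.07  0.05 -0.47  0.21  1.49]
[ 0.26 -0.14  0.12 -0.98  0.42  3.  ]
[ 0.4  -0.17  0.17 -1.38  0.59  4.18]
[ 0.49 -0.19  0.2  -1.63  0.69  4.94]
```

```bash
python3 -m creep '[[[0.1,-0.07,0.05,-0.3,0.1,0.9],[0.1,-0.07,0.05,-0.47,0.21,1.49],[0.26,-0.14,0.12,-0.7,0.3,2.2],[0.26,-0.14,0.12,-0.9,0.4,2.8],[0.4,-0.17,0.17,-0.9,0.4,2.8],[0.47,-0.18,0.2,-0.9,0.4,2.8],[0.47,-0.18,0.2,-0.9,0.4,2.8],[0.47,-0.18,0.2,-0.9,0.4,2.8]]]'
python3 - <<'E'
from h import *
s=ctrl.sense();print(s['joints'],s['wrist_torque'])
E
python3 -m creep '[[[0,0,0,0,0,0],[0,0,0,0,0,0],[-0.5,0.2,1.4,0,0,0],[-0.8,0.35,2.4,0,0,-1],[-0.8,0.35,4,0,0,-2],[-4,-0.35,4,0,0,-3],[-4,-3,4,0,0,-3],[-4,-3,4,0,0,-3],[-4,-4,4,0,0,-3]]]' 45
python3 - <<'E'
from h import *
c=cap('side');d=cap('top')
f=lambda i:cv2.convertScaleAbs(cv2.resize(i[:,:,::-1],(400,400),interpolation=3),alpha=1.5)
cv2.imwrite('pics/s3.png',np.hstack([f(c['image'][130:180,290:340]),f(d['image'][160:220,230:290])]))
E
```

```text
time_s: 4.7
eef_pos: [529.7, 72.7, 260.9]
ee_rot: [0.092, -0.567, 0.805, -0.145]
force: [-5.7, -0.2, -0.3]
grip_width: 0.234
grip_force: 2.2
[-0.04  0.27  1.7  -0.15  0.85 -2.76] [ 0.07  0.92 -0.07]
time_s: 5.45
eef_pos: [428.1, -28.4, 362.1]
ee_rot: [0.074, -0.459, 0.871, -0.157]
force: [0.7, -0.1, 0.2]
grip_width: 0.528
grip_force: 0.0
```

View pics/s3.png

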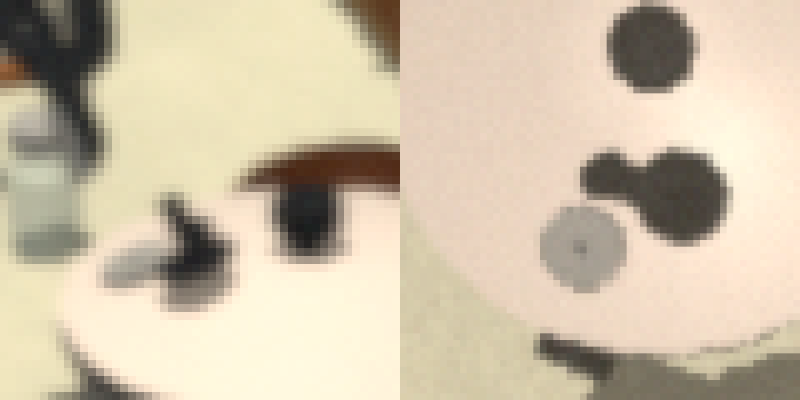

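The cover is fully aside and on its end stop, since the force rose to 5.7 N. The boss is bare, centred at about top pixel (257.45,197.05). Next is the probe.

Run:
```python
from h import *
T=cap('top');print('boss',onz(T,257.45,197.05,170),'model',pad)
h=np.radians(78.5);R=tool(np.array([0,0,-1.]),np.array([np.cos(h),np.sin(h),0]))
for z in(300,164): print(delta(np.array([429.5,-361.5,z]),R))
```

```text
boss [529.55 106.87 170.  ] model [532.5 107.2 170. ]
[ -0.03 -13.31  -2.47   3.99   1.4  -13.22]
[ -0.03 -13.31  -7.91   3.99   1.4  -13.22]
```

```bash
python3 -m creep '[[[0,-13.3,-2.47,3.99,1.4,-13.22],[0,-13.3,-2.47,3.99,1.4,-13.22],[0,-13.3,-2.47,3.99,1.4,-13.22],[0,-13.3,-2.47,3.99,1.4,-13.22],[0,-13.3,-2.47,3.99,1.4,-13.22],[0,-13.3,-2.47,3.99,1.4,-13.22],[0,-13.3,-2.47,3.99,1.4,-13.22],[0,-13.3,-2.47,3.99,1.4,-13.22],[0,-13.3,-2.47,3.99,1.4,-13.22],[0,-13.3,-2.47,3.99,1.4,-13.22],[0,-13.3,-2.47,3.99,1.4,-13.22],[0,-13.3,-2.47,3.99,1.4,-13.22],[0,-13.3,-2.47,3.99,1.4,-13.22],[0,-13.3,-2.47,3.99,1.4,-13.22]]]' 70
python3 - <<'E'
from h import *
P,R=tcp();c=cap('side');d=cap('top');z=R.as_matrix()[:,2]
h=np.radians(78.5);Rt=tool(np.array([0,0,-1.]),np.array([np.cos(h),np.sin(h),0]))
print(delta(np.array([429.5,-361.5,164]),Rt))
f=lambda i:cv2.convertScaleAbs(cv2.resize(i[:,:,::-1],(400,600),interpolation=3),alpha=1.5)
print('tip in crop',(proj(c,[P,P+65*z])-[285,155])*5,(proj(d,[P,P+65*z])-[375,170])*5)
cv2.imwrite('pics/s4.png',np.hstack([f(c['image'][155:275,285:365]),f(d['image'][170:290,375:455])]))
E
```

```text
time_s: 6.77
eef_pos: [430.8, -359.1, 299.9]
ee_rot: [0.001, 0.096, 0.995, -0.0]
force: [0.4, 0.3, 0.1]
grip_width: 0.821
grip_force: 0.0
[-0.04 -0.09 -5.44 -0.    0.01 -0.08]
tip in crop [[154.3  209.94]
 [156.54 299.87]] [[309.63 288.64]
 [273.3  293.09]]
```

View pics/s4.png

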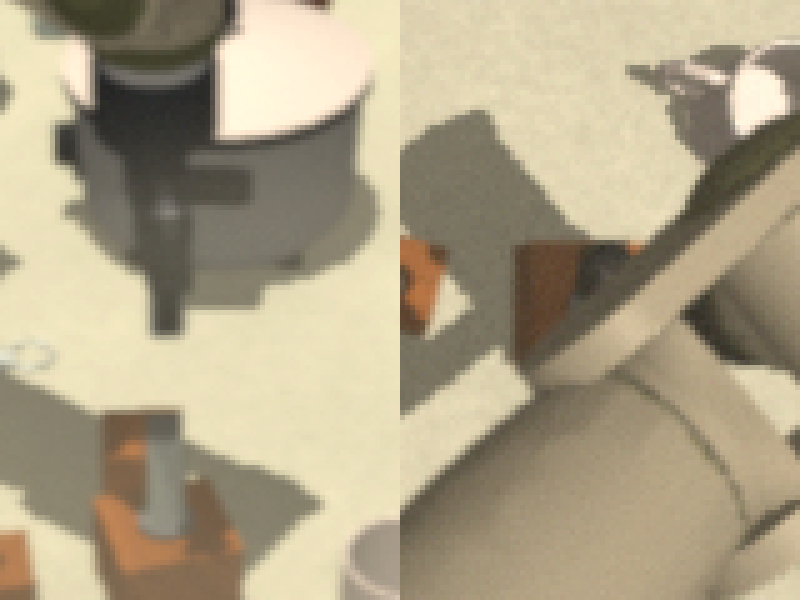

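The side crop shows the finger centre at about x=167 and the probe axis at x≈165. Extrapolating the finger line puts the tool about 1 px (3 mm) too far in +x, so I'll descend with that correction and grip.

```bash
python3 -m creep '[[[-0.1,-0.1,-1.4,0,0,0],[-0.1,-0.1,-2.8,0,0,0],[-0.1,-0.1,-3.9,0,0,0],[-0.1,-0.1,-4.7,0,0,0],[-0.1,-0.1,-5.44,0,0,0],[-0.1,-0.1,-5.44,0,0,0],[-0.1,-0.1,-5.44,0,0,0],[-0.1,-0.1,-5.44,0,0,0]]]' 70
python3 -m creep '[[[0,0,0,0,0,0],[0,0,0,0,0,0],[0,0,0,0,0,0],[0,0,0,0,0,0],[0,0,0,0,0,0],[0,0,0,0,0,0],[0,0,0,0,0,0],[0,0,0,0,0,0],[0,0,0,0,0,0],[0,0,0,0,0,0]]]' 15 50
```

```text
time_s: 7.53
eef_pos: [428.2, -362.7, 165.1]
ee_rot: [0.001, 0.097, 0.995, -0.0]
force: [-0.6, 0.6, 0.4]
grip_width: 0.82
grip_force: 0.0
time_s: 8.37
eef_pos: [427.9, -362.6, 164.2]
ee_rot: [0.001, 0.098, 0.995, 0.0]
force: [-1.7, 1.0, 6.0]
grip_width: 0.275
grip_force: 49.2
```

```bash
python3 -m creep '[[[0,0,0.5,0,0,0],[0,0,1.2,0,0,0],[0,0,2,0,0,0],[0,0,3,0,0,0],[0,0,4,0,0,0],[0,0,5,0,0,0],[0,0,6,0,0,0],[0,0,7,0,0,0],[0,0,8,0,0,0],[0,0,9,0,0,0],[0,0,10,0,0,0],[0,0,10,0,0,0],[0,0,10,0,0,0],[0,0,10,0,0,0]]]'
python3 - <<'E'
from h import *
P,R=tcp();c=cap('side');z=R.as_matrix()[:,2]
Rt=tool(-pz,py);p=np.array([530.5,107,170.])
for H in (240,159,144): print(H,p+H*pz,delta(p+H*pz,Rt))
print('crop',((proj(c,[P,P+104*z,P+154*z])-[285,90])*5).ravel())
f=lambda i:cv2.convertScaleAbs(cv2.resize(i[:,:,::-1],(400,600),interpolation=3),alpha=1.5)
cv2.imwrite('pics/s5.png',f(c['image'][90:210,285:365]))
E
```

```text
time_s: 9.53
eef_pos: [427.7, -362.3, 412.2]
ee_rot: [-0.001, 0.098, 0.995, 0.001]
force: [0.5, -0.2, -2.0]
grip_width: 0.272
grip_force: 49.3
240 [454.56 138.13 395.53] [ 1.07 20.02 -0.66 -1.19 -3.85 -2.2 ]
159 [480.19 127.62 319.41] [ 2.1  19.6  -3.7  -1.19 -3.85 -2.2 ]
144 [484.94 125.68 305.32] [ 2.29 19.52 -4.27 -1.19 -3.85 -2.2 ]
crop [147.02 372.5  150.52 526.55 152.11 596.51]
```

View pics/s5.png

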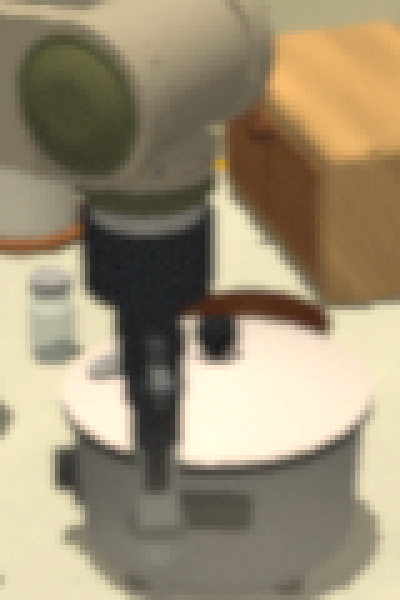

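The probe is held upright and centred, with its flange at about (158,525). The side camera has a constant bias of about 1.4 px. I'll carry it to hover over the boss.

```bash
python3 -m creep '[[[0.1,1,0,-0.1,-0.2,-0.1],[0.2,2.5,0,-0.2,-0.5,-0.3],[0.3,4,0,-0.3,-0.9,-0.5],[0.4,5.5,0,-0.4,-1.2,-0.6],[0.4,7,0,-0.5,-1.5,-0.8],[0.5,8.5,-0.1,-0.6,-1.8,-1],[0.6,10,-0.2,-0.7,-2.1,-1.2],[0.7,11.5,-0.3,-0.8,-2.4,-1.4],[0.8,13,-0.4,-0.9,-2.7,-1.6],[0.8,14.5,-0.5,-1,-3,-1.8],[0.9,16,-0.6,-1.1,-3.3,-2],[1,17.5,-0.66,-1.15,-3.6,-2.1],[1,18.7,-0.66,-1.19,-3.85,-2.2],[1.07,19.6,-0.66,-1.19,-3.85,-2.2],[1.07,20,-0.66,-1.19,-3.85,-2.2],[1.07,20,-0.66,-1.19,-3.85,-2.2],[1.07,20,-0.66,-1.19,-3.85,-2.2]]]'
python3 - <<'E'
from h import *
Rt=tool(-pz,py);p=np.array([530.5,107,170.])
for H in (240,180,165): print(H,delta(p+H*pz,Rt))
E
```

```text
time_s: 11.0
eef_pos: [454.3, 137.7, 396.1]
ee_rot: [0.17, 0.19, 0.966, -0.035]
force: [-0.0, -0.4, -1.6]
grip_width: 0.277
grip_force: 49.4
240 [ 0.01  0.02 -0.02  0.03 -0.01 -0.01]
180 [ 0.77 -0.3  -2.28  0.03 -0.01 -0.01]
165 [ 0.96 -0.37 -2.84  0.03 -0.01 -0.01]
```

```bash
python3 -m creep '[[[0.2,-0.08,-0.6,0,0,0],[0.4,-0.16,-1.2,0,0,0],[0.6,-0.24,-1.8,0,0,0],[0.8,-0.3,-2.3,0,0,0],[0.96,-0.37,-2.84,0,0,0],[0.96,-0.37,-2.84,0,0,0],[0.96,-0.37,-2.84,0,0,0]]]'
python3 - <<'E'
from h import *
P,R=tcp();c=cap('side');d=cap('top');z=R.as_matrix()[:,2]
p=np.array([530.5,107,170.])
print('along normal',(P-p)@pz,'off',(P-p)@px,(P-p)@py,ctrl.sense()['force'])
print('crop side',((proj(c,[P+104*z,P+154*z,p])-[290,130])*8).ravel(),'top',((proj(d,[P+104*z,P+154*z,p])-[230,160])*6.667).ravel())
f=lambda i:cv2.convertScaleAbs(cv2.resize(i[:,:,::-1],(400,400),interpolation=3),alpha=1.5)
cv2.imwrite('pics/s6.png',np.hstack([f(c['image'][130:180,290:340]),f(d['image'][160:220,230:290])]))
E
```

```text
time_s: 11.58
eef_pos: [478.5, 127.4, 325.7]
ee_rot: [0.171, 0.191, 0.966, -0.035]
force: [0.4, 0.8, -1.4]
grip_width: 0.273
grip_force: 49.5
along normal 165.43776069294216 off 0.7235186371474552 -0.8655463028707149 [-0.28  0.13 -1.42]
crop side [ 82.38 156.11 120.09 242.29 127.21 260.95] top [147.77 276.43 179.5  249.81 182.7  244.77]
```

View pics/s6.png

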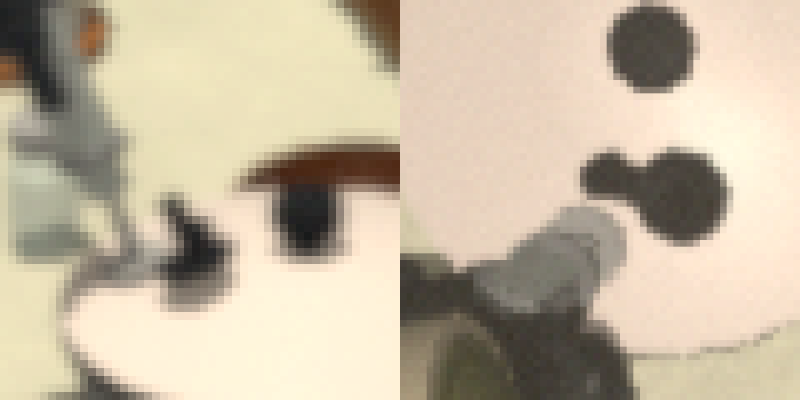

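The top crop shows the probe over the boss, with its foot edge near (600,255) against the boss centre at (583,247). The side crop puts the foot end near (127,245) and the boss's left edge at 103. I've used all my picture views, so I'll check the foot numerically from here.

Run:
```python
import cv2,numpy as np
a=cv2.imread('pics/s3.png',0);b=cv2.imread('pics/s6.png',0)
A=cv2.resize(a[:,400:],(60,60),interpolation=cv2.INTER_AREA);B=cv2.resize(b[:,400:],(60,60),interpolation=cv2.INTER_AREA)
print('top cols18-38 rows28-48');
for r in range(29,46):print(r,A[r,18:37],B[r,18:37])
A=cv2.resize(a[:,:400],(50,50),interpolation=cv2.INTER_AREA);B=cv2.resize(b[:,:400],(50,50),interpolation=cv2.INTER_AREA)
print('side')
for r in range(24,40):print(r,A[r,8:28],B[r,8:28])
```

```text
top cols18-38 rows28-48
29 [216 218 219 216 219 219 218 216 218 195 136 122 115 116 105  98  82  71
  71] [216 218 218 218 218 218 219 220 216 192 136 122 115 115 104  97  78  72
  70]
30 [216 217 217 218 218 219 207 204 206 187 196 202 208 207 189 174 130  96
  74] [218 217 217 222 216 217 211 206 204 188 201 201 208 207 188 174 128  98
  74]
31 [218 217 219 218 215 205 175 157 170 161 158 169 192 208 216 220 205 153
  83] [218 217 218 219 218 206 175 159 166 161 161 168 189 209 219 219 203 151
  80]
32 [216 217 217 217 206 188 166 161 164 158 161 159 157 167 211 225 224 201
 107] [217 218 218 216 209 191 166 159 161 162 161 158 155 167 208 223 225 202
 100]
33 [217 217 217 208 183 168 160 160 162 164 160 165 160 158 176 214 224 215
 151] [217 217 217 201 176 161 161 158 160 159 161 159 155 159 177 211 224 216
 152]
34 [218 217 213 188 166 160 161 164 160 163 163 161 161 161 158 180 219 225
 203] [214 206 194 164 145 140 151 150 153 154 154 160 161 158 156 178 219 226
 205]
35 [217 216 209 165 159 159 162 160 157 158 157 160 162 160 157 175 222 227
 227] [200 168 139 135 131 128 118
[... 3669 characters left out ...]
88  94 105 113
 121 133]
36 [238 240 240 239 233 226 216 216 224 231 234 225 186 137 120 121 124 129
 136 159] [150 143 166 192 216 219 215 215 221 228 231 222 183 133 119 119 121 126
 133 158]
37 [239 240 241 240 240 241 239 240 241 242 240 222 180 140 131 131 136 150
 173 203] [151 178 215 231 237 239 239 238 239 240 237 219 178 141 129 131 135 149
 172 201]
38 [240 241 241 241 241 242 242 243 243 243 243 237 210 178 170 169 177 199
 228 239] [165 199 232 239 239 240 241 240 241 241 240 233 207 178 168 170 175 198
 225 237]
39 [239 241 241 242 243 243 243 243 243 243 243 243 239 234 231 232 234 239
 244 245] [198 224 238 240 240 241 241 241 242 242 242 242 237 231 228 229 230 237
 242 244]
```

```bash
python3 - <<'E'
from h import *
Rt=tool(-pz,py);p=np.array([531,108,170.])
for H in (155,149): print(H,delta(p+H*pz,Rt))
print(ctrl.sense()['force']@pz)
E
python3 -m creep '[[[0,0,0,0,0,0],[0,0,0,0,0,0],[0,0,0,0,0,0]]]' ; python3 -c "
from h import *
for i in range(4): cap('top');print(ctrl.sense()['force']@pz)"
```

```text
155 [ 0.13  0.01 -0.45  0.03  0.03  0.02]
149 [ 0.21 -0.02 -0.68  0.03  0.03  0.02]
-1.2323738558893012
time_s: 11.93
eef_pos: [478.5, 128.4, 326.6]
ee_rot: [0.172, 0.19, 0.966, -0.035]
force: [-0.0, -0.2, -1.1]
grip_width: 0.276
grip_force: 49.5
-1.1986563395299872
-1.1371419028156753
-1.3379180518360412
-0.9199354879517719
```

```bash
python3 -m creep '[[[0.05,0,-0.15,0,0,0],[0.1,0,-0.3,0,0,0],[0.13,0,-0.45,0,0,0],[0.16,-0.01,-0.55,0,0,0],[0.21,-0.02,-0.68,0,0,0],[0.21,-0.02,-0.68,0,0,0],[0.21,-0.02,-0.68,0,0,0],[0.21,-0.02,-0.68,0,0,0]]]'
cat > f.py <<'E'
from h import *
F=[]
for i in range(8): cap('top');F.append(ctrl.sense()['force'])
F=np.mean(F,0);P,R=tcp();p=np.array([531,108,170.])
print('F along n',F@pz+1.17,F,'H',(P-p)@pz,(P-p)@px,(P-p)@py)
E
python3 f.py
```

```text
time_s: 12.8
eef_pos: [483.8, 127.8, 309.2]
ee_rot: [0.171, 0.191, 0.966, -0.035]
force: [-1.0, 0.9, 0.4]
grip_width: 0.272
grip_force: 49.7
F along n 1.253455398788238 [-1.35 -0.14 -0.35] H 148.29713858598126 -0.5372921556880654 0.4416697027955364
```

```bash
python3 -m creep '[[[0.02,-0.01,-0.06,0,0,0],[0.04,-0.02,-0.13,0,0,0],[0.06,-0.03,-0.19,0,0,0],[0.06,-0.03,-0.19,0,0,0],[0.06,-0.03,-0.19,0,0,0],[0.06,-0.03,-0.19,0,0,0],[0.06,-0.03,-0.19,0,0,0],[0.06,-0.03,-0.19,0,0,0]]]'; python3 f.py
python3 - <<'E'
import cv2,numpy as np
from h import *
S=cap('side');B=cv2.convertScaleAbs(cv2.cvtColor(S['image'],cv2.COLOR_RGB2GRAY),alpha=1.5)[130:180,290:340]
for r in range(24,38):print(r,B[r,8:26])
E
```

```text
time_s: 13.87
eef_pos: [485.4, 127.1, 304.5]
ee_rot: [0.172, 0.19, 0.966, -0.035]
force: [-0.8, 2.0, 1.2]
grip_width: 0.277
grip_force: 49.8
F along n 2.7698087119630936 [-0.51  1.59  1.31] H 143.26059721915132 -0.5215786333935518 0.37840639174543705
24 [144 110  94  96 106 116 114 122 156 195 213 207 180 154 171 207 222 225]
25 [153 122 108 104 102 106 108 116 146 184 206 188 135  94 122 180 214 225]
26 [162 153 148 141 122 114 114 117 134 172 202 189 138  76  86 148 194 207]
27 [160 168 184 183 156 124 117 120 134 172 208 212 174 104  60  92 120 146]
28 [136 154 183 195 178 141 124 123 146 188 219 222 195 132  66  44  56  96]
29 [123 126 144 170 176 160 147 129 140 178 210 218 202 158  92  45  39  66]
30 [123 122 128 146 156 164 166 141 118 138 168 190 196 171 111  54  34  40]
31 [138 142 140 138 132 132 140 129 111 116 146 166 165 140  90  46  32  38]
32 [171 171 148 129 117 108 105 105 111 130 147 146 122  84  54  33  34  39]
33 [192 162 135 120 111 102 104 114 129 142 142 120  84  50  40  40  42  50]
34 [186 144 124 118 114 111 122 132 134 141 150 140 104  64  56  60  69  81]
35 [164 130 123 126 138 147 152 154 164 177 200 198 160 106  90  93 105 116]
36 [146 126 128 152 188 213 214 214 222 228 232 222 184 135 118 120 122 128]
37 [140 129 153 192 224 238 240 240 242 243 240 219 178 141 130 130 134 148]
```

```bash
python3 -c "
from rig import ctrl
print(ctrl.finish_job())"
```

```text
the job is handed in; nothing more can be done
None
```

I handed the job in with the vent cover swung to its end stop and the probe still gripped, its foot pressed square on the boss at about 2.5–2.8 N and an estimated 5 mm or less from the centre; no verdict came back.

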